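# Close up the row on the display tray

### The arm

A 6-joint arm with a two-finger parallel gripper is mounted at the origin on the work surface. World frame = base frame: x ahead of the robot, y to its left, z up, the work surface at z = 0. Lengths are in m, angles in rad, forces in N, time in s.
With the tool pointing down it reaches from about 0.4 to 0.925 m from the base axis. Payload 12.5 kg.
Tool frame: the origin (TCP) lies between the finger pads; the fingertips stand 14 mm ahead of it and the grasp point (between the pads) lies 5 mm behind it (bot.tcp_to_tips is the z of the fingertips in the tool frame, in m); z points along the fingers, x is the direction in which the jaws open and shut, and the axes are right-handed (so a half turn about z gives the same grasp; the last joint's range is limited). The gripper opens to 95 mm and grips with 3 to 60 N. Pads are 20 mm wide; open, the fingers measure 119 mm over their backs; the gripper's body (75 mm by 180 mm) begins 59 mm behind the grasp point.
Start: joints at [-0.106, 0.491, 1.559, -0, 1.092, -0.106], TCP at [0.625, 0, 0.204] pointing down, gripper open.
Joint ranges: [-3.1, 3.1], [-0.84, 2.19], [0.05, 2.79], [-1.13, 4.28], [0.06, 2.93], [-2.69, 2.69]. Speed limits (rad/s): [2.22, 2.22, 2.79, 3.14, 3.14, 3.14].

### API

Orientations are given as a unit quaternion [x, y, z, w].
In Python, from cell import bot gives the robot as it stands.
- The arm moves only by the tool step_arm, never from a script. Its argument "increments" is a list of rows, each a list of 7 numbers: the shift along the tool's x, y, z in mm, then the turn, a rotation vector about the tool's x, y, z in rad, then the finger opening in mm, from 0 to 95.1. A call has 1 to 12 rows; each row shifts and turns the commanded pose from where the row before left it, along the tool's axes as they then stand; what a row does not reach is not made up. A row lasts 1/12 s, in which the tool goes at most 41.7 mm and 7.16 degrees, less where a joint would pass 70% of its speed; a pose out of reach is approached as far as the arm can. A call with a gripper value outside its range is refused whole. The fingers move at their own pace and stop on an object; "grip_force" is the grip in N (left out, the last holds). Time passes only in rows, so rows that do not move let the fingers close. It gives the time, the measured TCP pose, the force and the opening at its end, in the units of the state.
- bot.state(): the state, without advancing time (a new reading comes with each control period).
- bot.read_camera(name): name is "scene" or "side" or "wrist"; returns a dict with "image" (420x560x3 uint8, red, green, blue), "fx", "fy", "cx", "cy" (pixels), "distortion" ([k1, k2, p1, p2, k3] as OpenCV has them; the pictures are not rectified), "world_from_camera" (4x4, takes a point from camera to world coordinates). Camera axes: x right, y down, z forward; pixel columns grow to the right and rows downward; lengths in m; the calibration is good to about 2 mm. A picture is of the moment at which its call begins. There is no depth.
- bot.job_done(): hands the job in, once; it reports no verdict.
The state is a dict: "t": time; "joint_positions": joint angles; "dq": joint speeds; "effort": joint torques, N m; "tcp_pos": TCP position; "orientation": TCP orientation; "contact_force": force on the tool from outside, world axes, zero at the start; "wrist_torque": the same for the moment, N m; "grip_width": finger opening in m.
Only numpy, scipy, OpenCV 4.12 (cv2) and the standard library are available. Lean on these libraries where they do the work, as an engineer would, in place of code of your own. Each camera call takes 0.05 s, during which the arm holds its last target. There are 200 camera calls.

### The job

Without lifting it, push the green candy jar back against the tray's back wall while it is still short of the brass line, then push it along that wall - keeping it against the wall all the way once it has passed the line - so that it pushes the wooden pen cup ahead of it until the cup comes up against the sprung buffer of the marble bookend. Press the row together there with some 15 newtons for about half a second, never pushing the glass with more than 25, then let go, leaving jar and cup standing tight against each other and the wall, with nothing else disturbed or tipped.

Things in the scene. Friction and masses are not known exactly. Their poses are not given: they have to be found in the camera images.
- tray: dark wooden display tray, fixed, 240 x 500 mm; the face of its floor is 10 mm above the table. Origin: centre of its underside; z up, y along its length, x towards its back wall. Back wall: along y, inner face at x = +105 mm, top 55 mm above the table. Lips along the front (x = -120 to -112 mm) and the +y end reach 18 mm above the table; the -y end is open.
- jar: empty green glass candy jar with brass twist cap that stays on, loose, 0.26 to 0.46 kg. Upright cylinder, 92 mm diameter up to 56 mm height, cap 88 mm diameter, 76 mm tall in all. Origin: centre of its underside; z up. Starts 15 to 45 mm clear of the back wall; touching it, its centre is at tray x +59 mm. Best pushed 25 to 50 mm above the tray floor; alone it takes some 1 to 5 N to push.
- pen_cup: oblong light wooden pen cup with three pens, loose, about 0.22 kg, 92 mm (x, across the tray) x 60 mm (y, along the tray) x 85 mm tall, pens to 135 mm. Origin: centre of its underside; z up. Starts 1 mm off the back wall, square to it. Jar and cup together take some 3 to 9 N to push; the push rises above that once the cup meets the bookend's buffer.
- coaster: white ceramic coaster, 96 mm in diameter, 7 mm thick, lying on the front part of the tray; leave alone. Origin: centre of its underside.
- spinning_top: orange plastic spinning top, 45 mm in diameter, 50 mm tall, standing upside down on the front part of the tray; leave alone. Origin: centre of its underside.
- lamp: battery lamp with a green shade and a black knob, 120 mm wide, 194 mm tall, on the table; leave alone. Origin: centre of its underside.
- remote: black remote control, 160 x 45 x 18 mm, on the table; leave alone. Origin: centre of its underside.
- tea_glass: clear tea glass, 64 mm wide at the rim, 80 mm tall, on the table; leave alone. Origin: centre of its underside.
- sugar_bowl: blue ceramic sugar bowl, 100 mm wide, 55 mm tall, on the table; leave alone. Origin: centre of its underside.
- line (a point): foot of the back wall at the brass line, on the tray floor (tray x +105, y -110 mm); axes as the tray's. The brass line, 6 mm wide and flush, is inlaid straight across the tray floor from here; the jar starts on its -y side, pen cup and bookend are on its +y side.
- wall_end (a point): middle of the back wall's top edge at the tray's +y end (tray x +112, y +250 mm, 55 mm above the table). Near it an immovable white marble bookend (98 x 60 x 90 mm) stands against the wall, with a sprung black buffer plate facing the cup (4 N per mm, 8 mm travel). The gap from the cup's far face to the buffer is 25 to 120 mm, changes every time and is not measured; it must be felt.
Mind the look-alikes: they are no part of the job. Leave any pink look-alike of the pen_cup alone.

How it is judged:
On the way, in this order (a step that is already met when the one before it is completed fails the run):
1. the jar stands against the back wall (within 3 mm) and is still short of the brass line (x of jar in the frame of tray above 0.056 m and y of jar in the frame of line below 0 m), for 0.1 s.
2. the jar presses the pen cup against the bookend's buffer with more than 6 N (contact force between jar and pen_cup above 6 N), for 0.3 s.
At the end, for the whole second after the job is handed in: jar upright and within 4 mm of the back wall, pen cup upright and within 5 mm of the wall, moved at least 20 mm from its start to stand against the bookend's buffer; jar and cup touching (centres within 80 mm, 76 mm when touching); both at rest, nothing touching the jar (x of jar in the frame of tray above 0.055 m and y of jar in the frame of tray above -0.02 m and x of pen_cup in the frame of tray above 0.054 m and y of pen_cup in the frame of tray above 0.055 m and horizontal distance between jar and pen_cup below 0.08 m and distance of pen_cup from where it was at the start of the episode above 0.02 m and angle between each of jar, pen_cup's own z axis and vertical below 0.05 rad and linear speed of each of jar, pen_cup below 0.01 m/s and contact force between the fingers and jar below 0.1 N).
It fails at once if the glass jar is pushed with more than 25 N (contact force between any of the arm, the fingers and jar above 25 N or contact force between jar and pen_cup above 25 N).
It fails at once if with its centre past the brass line the jar strays more than 6 mm from the back wall (y of jar in the frame of line above 0 m and x of jar in the frame of tray below 0.053 m).
It fails at once if the jar or the pen cup is lifted (10 mm) or tipped (0.2 rad) (z of any of jar, pen_cup in the frame of tray above 0.02 m or angle between any of jar, pen_cup's own z axis and vertical above 0.2 rad).
It fails at once if the robot pushes the pen cup itself (contact force between any of the fingers, the arm and pen_cup above 1 N).
It fails at once if another thing is moved more than 10 mm (distance of any of coaster, spinning_top, lamp, remote, tea_glass, sugar_bowl from where it was at the start of the episode above 0.01 m).
It also fails if it takes over 72 s, if anything falls off the work surface, if the arm or the gripper's body presses on something with over 40 N, if the wrist force passes 120 N, or if a joint passes its speed limit or range.

## Working session

There is one attempt and no reset: what is moved stays moved. The work goes in short steps, Python scripts to look and compute and a tool call to move; the robot and the scene stay as the last step left them, time stands still between calls to the robot, and variables do not carry over. Pictures are saved under pics/ and viewed, about 8 in all and at most 12, crops included, and the job is handed in when it is done.

Besides the shell and the picture viewer there is one more tool, called after "Call:" as name(argument=value, ...) on one line, values as JSON. step_arm: Moves the arm, as the interface text tells. Its arguments: {"type":"object","properties":{"increments":{"type":"array"},"grip_force":{"type":"number"}},"required":["increments"]}

```bash
ls; mkdir -p pics; python3 - <<'E'
from cell import bot
import cv2,numpy as np
for n in("scene","side"):
    c=bot.read_camera(n);cv2.imwrite(f"pics/{n}0.png",c["image"][:,:,::-1])
    print(n,c["fx"],c["fy"],c["cx"],c["cy"],c["distortion"],np.round(c["world_from_camera"],3).tolist())
    np.savez(f"{n}0.npz",**c)
print(bot.state())
E
```

```text
pics
scene 406.81363330734655 406.81363330734655 274.784505417615 211.2131093768849 [-0.11910999  0.          0.          0.          0.        ] [[-0.369, 0.495, -0.787, 1.589], [0.929, 0.179, -0.323, 0.448], [-0.019, -0.85, -0.526, 0.744], [0.0, 0.0, 0.0, 1.0]]
side 430.5120107386033 430.5120107386033 277.88901736919996 208.5798130411222 [-0.07595179  0.          0.          0.          0.        ] [[0.906, -0.3, 0.297, 0.207], [-0.422, -0.644, 0.638, -0.743], [-0.001, -0.704, -0.71, 0.885], [0.0, 0.0, 0.0, 1.0]]
{'t': 0.1, 'joint_positions': array([-1.05589011e-01,  4.91495966e-01,  1.55938721e+00, -1.21275269e-05,
        1.09168138e+00, -1.05591251e-01]), 'dq': array([ 0.00042227, -0.00155865, -0.00361876,  0.00080653,  0.00173155,
       -0.00088641]), 'effort': array([ 2.47082615e-03, -6.13621187e+01, -2.58604574e+01,  6.93451893e-02,
        4.70101309e-02, -2.07912552e-05]), 'tcp_pos': array([6.24780365e-01, 4.98132459e-05, 2.03622692e-01]), 'orientation': array([ 9.99999882e-01,  3.91839177e-06, -4.83808485e-04, -4.58663329e-05]), 'contact_force': array([-0.12127818, -1.14553402, -0.1209354 ]), 'wrist_torque': array([ 0.01869934, -0.01605814, -0.01101691]), 'grip_width': 0.09517205575163755}
```

View pics/scene0.png

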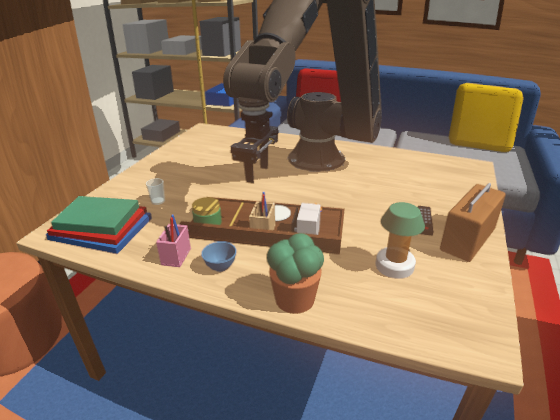

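View pics/side0.png

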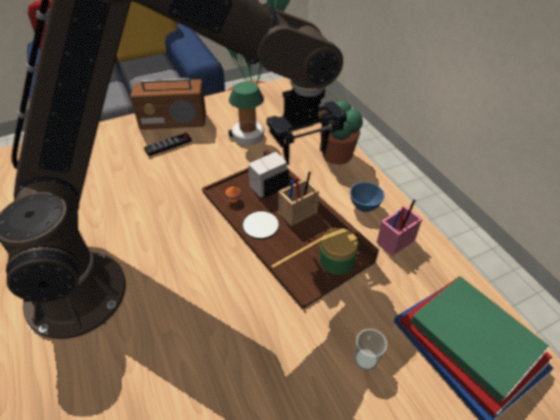

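The scene view shows the green jar at (207,210), the wooden cup at (263,215) and the white bookend at (309,218). The pink look-alike is at (173,245), outside the tray on the table. The side view shows the same: jar (338,250), wooden cup (298,203), pink cup (400,230). The light wooden cup in the tray is the one meant. I'll enlarge the side view to confirm and measure.

```bash
python3 - <<'E'
import cv2
im=cv2.imread("pics/side0.png")[150:310,190:390]
im=cv2.resize(im,None,fx=3.75,fy=3.75,interpolation=cv2.INTER_CUBIC)
cv2.imwrite("pics/crop1.png",im)
E
```

```text
(no output)
```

View pics/crop1.png

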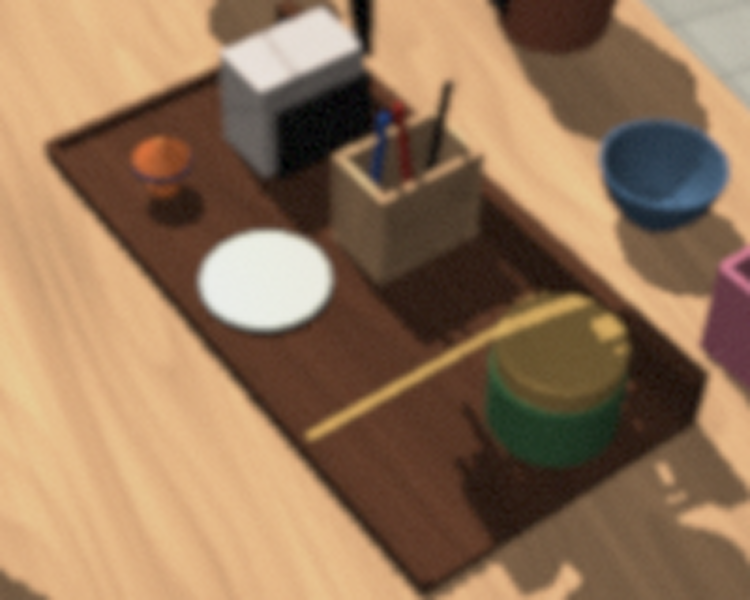

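The crop confirms the jar at crop (555,380) on the near side of the brass line, and the wooden cup at (405,205). I'll fit the poses next.

```bash
cat > fit.py <<'E'
import cv2,numpy as np
from scipy.optimize import least_squares
c=np.load("side0.npz");K=np.array([[c["fx"],0,c["cx"]],[0,c["fy"],c["cy"]],[0,0,1.]]);T=np.linalg.inv(c["world_from_camera"])
def proj(P):
    p=cv2.projectPoints(np.asarray(P,float).reshape(-1,3),cv2.Rodrigues(T[:3,:3])[0],T[:3,3],K,c["distortion"])[0][:,0]
    return p
crop=lambda uv:(np.asarray(uv,float)+.5)/3.75-.5+[190,150]
loc=np.array([[-120,-250,0],[-120,250,18],[120,-250,55],[120,-250,0],[-105,-110,10]])/1e3
uv=crop([[426,596],[48,147],[707,374],[697,420],[310,437]])
def w(p,L):
    L=np.atleast_2d(L);s,k=np.sin(p[2]),np.cos(p[2]);return np.c_[p[0]+k*L[:,0]-s*L[:,1],p[1]+s*L[:,0]+k*L[:,1],L[:,2]]
if __name__=="__main__":
    f=least_squares(lambda p:(proj(w(p,loc))-uv).ravel(),[.7,0,0]);tr=f.x
    print("tray",tr,np.degrees(tr[2]),"res",f.fun.round(2))
    a=np.linspace(0,2*np.pi,180)
    def jar(xy):
        lo=proj(w(tr,np.c_[xy[0]+.046*np.cos(a),xy[1]+.046*np.sin(a),0*a+.010]))
        b=proj(w(tr,np.c_[xy[0]+.046*np.cos(a),xy[1]+.046*np.sin(a),0*a+.066]))
        t=proj(w(tr,np.c_[xy[0]+.044*np.cos(a),xy[1]+.044*np.sin(a),0*a+.086]))
        return np.array([b[:,0].min(),b[:,0].max(),lo[:,1].max(),t[:,1].min()])
    l,r=crop([[486,380],[628,380]])[:,0];bt,tp=crop([[500,466],[500,291]])[:,1]
    g=least_squares(lambda q:jar(q)-[l,r,bt,tp],[.03,-.16]);print("jar tray",g.x,"world",w(tr,[*g.x,0]),g.fun.round(2))
    h=least_squares(lambda q:(proj(w(tr,[q[0],q[1],.010]))-crop([[383,284]])).ravel(),[0,0]);print("cup corner tray",h.x,"centre",h.x+[.046,.03])
    R=c["world_from_camera"];
E
python3 fit.py
```

```text
tray [ 0.56016788 -0.00833031  0.18157396] 10.403421366666645 res [-0.89  1.01 -2.04 -1.63  1.22 -0.48  0.3   0.79  1.17 -0.84]
jar tray [ 0.0361594  -0.18801693] world [[ 0.62968455 -0.18672678  0.        ]] [ 0.3  -0.3   0.27 -0.28]
cup corner tray [ 0.01485697 -0.02664049] centre [0.06085697 0.00335951]
```

Call:
step_arm(increments=[[0,0,0,0,0,-0.091,0],[0,0,0,0,0,-0.091,0],[-11.5,18.4,0,0,0,0,0],[-11.5,18.4,0,0,0,0,0],[-11.5,18.4,0,0,0,0,0],[-11.5,18.4,0,0,0,0,0],[-11.5,18.4,0,0,0,0,0],[-11.5,18.4,0,0,0,0,0],[-11.5,18.4,0,0,0,0,0],[-11.5,18.4,0,0,0,0,0],[-11.5,18.4,0,0,0,0,0],[-11.5,18.4,0,0,0,0,0]], grip_force=10)

```text
t: 1.1
tcp_pos: [0.5446, -0.2026, 0.2039]
orientation: [0.996, 0.091, -0.0, -0.0]
contact_force: [-0.4, -0.7, -0.1]
grip_width: 0.0205
```

```bash
python3 - <<'E'
from cell import bot
import cv2,numpy as np
s=bot.state();print(s['t'],s['tcp_pos'],s['orientation'],s['contact_force'],s['grip_width'])
for n in("wrist","side"):
    c=bot.read_camera(n);np.savez(f"{n}1.npz",**c);print(n,c["fx"],c["distortion"],c["world_from_camera"].round(3).tolist())
    im=c["image"][:,:,::-1]
    cv2.imwrite(f"pics/{n}1.png",cv2.resize(im,None,fx=1.4,fy=1.4,interpolation=cv2.INTER_CUBIC))
E
```

```text
1.1 [ 0.54459534 -0.20263459  0.20390959] [ 9.95861417e-01  9.08844228e-02 -2.00961796e-04 -1.39779903e-04] [-0.40522493 -0.67470534 -0.12975581] 0.0204630102925858
wrist 356.52362892497666 [-0.0314657  0.         0.         0.         0.       ] [[0.983, 0.174, 0.053, 0.53], [0.182, -0.942, -0.282, -0.123], [0.0, 0.287, -0.958, 0.384], [0.0, 0.0, 0.0, 1.0]]
side 430.5120107386033 [-0.07595179  0.          0.          0.          0.        ] [[0.906, -0.3, 0.297, 0.207], [-0.422, -0.644, 0.638, -0.743], [-0.001, -0.704, -0.71, 0.885], [0.0, 0.0, 0.0, 1.0]]
```

View pics/wrist1.png

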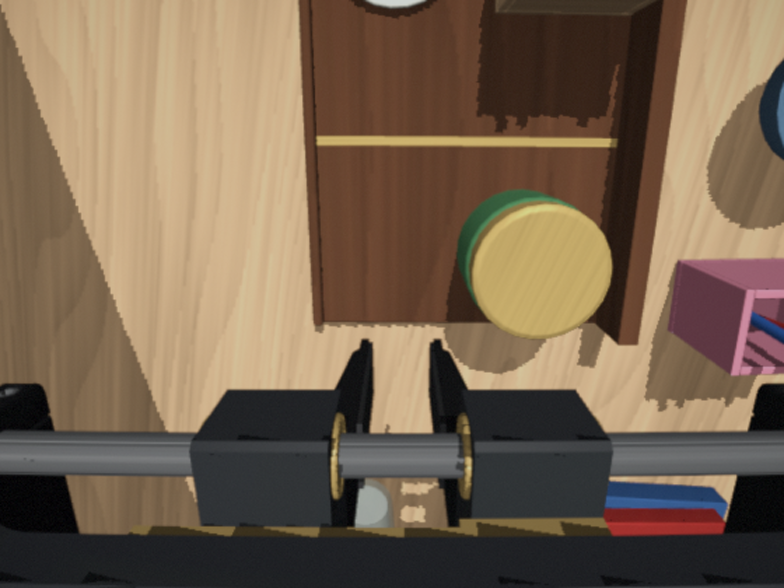

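```bash
cat > fit2.py <<'E'
import cv2,numpy as np,fit
from fit import w
from scipy.optimize import least_squares
c=np.load("wrist1.npz");fit.c=c
fit.K=np.array([[c["fx"],0,c["cx"]],[0,c["fy"],c["cy"]],[0,0,1.]]);fit.T=np.linalg.inv(c["world_from_camera"])
S=lambda uv:(np.asarray(uv,float)+.5)/1.4-.5
loc=np.array([[-112,-110,10],[105,-110,10],[-112,-250,10],[105,-250,10],[105,-250,55],[119,-250,55]])/1e3
uv=S([[317,141],[617,143],[322,324],[599,323],[614,343],[637,345]])
f=least_squares(lambda p:(fit.proj(w(p,loc))-uv).ravel(),[.56,0,.18]);tr=f.x
print("tray",tr,f.fun.round(2))
a=np.linspace(0,2*np.pi,180)
def jar(q):
    t=fit.proj(w(tr,np.c_[q[0]+.044*np.cos(a),q[1]+.044*np.sin(a),0*a+.086]));return np.r_[t.min(0),t.max(0)]
g=least_squares(lambda q:jar(q)-np.r_[S([470,204]),S([612,339])],[.03,-.16]);print("jar",g.x,g.fun.round(2))
s,k=np.sin(tr[2]),np.cos(tr[2]);d=np.array([.54459,-.20263])-tr[:2];print("tcp in tray",k*d[0]+s*d[1],-s*d[0]+k*d[1])
import importlib
c=np.load("side0.npz");fit.c=c;fit.K=np.array([[c["fx"],0,c["cx"]],[0,c["fy"],c["cy"]],[0,0,1.]]);fit.T=np.linalg.inv(c["world_from_camera"])
for n,p,z in(("cup corner",(383,284),.01),("buffer corner",(277,174),.01),("cup top corner",(380,200),.095),("bookend top near corner",(265,90),.1)):
    h=least_squares(lambda q:(fit.proj(w(tr,[q[0],q[1],z]))-fit.crop([p])).ravel(),[0,0]);print(n,h.x)
E
python3 fit2.py
```

```text
tray [ 0.56060113 -0.00606407  0.18125876] [-0.7  -0.32 -0.76 -0.85  1.48 -0.73 -3.08  0.15  2.78  1.62  0.1   0.16]
jar [ 0.03608246 -0.18925344] [ 0.08 -0.79 -0.08  0.93]
tcp in tray -0.05118334998172257 -0.19045940257857058
cup corner [ 0.01403069 -0.02878682]
buffer corner [0.01612641 0.11355383]
cup top corner [ 0.01172687 -0.0251981 ]
bookend top near corner [0.00849795 0.11434992]
```

The wrist view shows the jar cap centred at (541,271), well short of the brass line (v≈142), so the side is clear. Descending on the jar's front side.

Call:
step_arm(increments=[[0,0,20,0,0,0,0],[0,0,20,0,0,0,0],[0,0,20,0,0,0,0],[0,0,20,0,0,0,0],[0,0,20,0,0,0,0],[0,0,20,0,0,0,0],[0,0,20,0,0,0,0],[0,0,20,0,0,0,0],[4,0,0,0,0,0,0],[4,0,0,0,0,0,0],[4,0,0,0,0,0,0],[4,0,0,0,0,0,0]])

```text
t: 2.2
tcp_pos: [0.5622, -0.1988, 0.0454]
orientation: [0.996, 0.091, 0.001, 0.001]
contact_force: [0.2, -0.3, -0.0]
grip_width: 0.0005
```

Call:
step_arm(increments=[[2,0,0,0,0,0,0],[2,0,0,0,0,0,0],[2,0,0,0,0,0,0],[1,0,0,0,0,0,0],[1,0,0,0,0,0,0],[1,0,0,0,0,0,0]])

```text
t: 2.7
tcp_pos: [0.5698, -0.1973, 0.0442]
orientation: [0.996, 0.091, 0.0, 0.0]
contact_force: [-1.0, 0.5, -0.0]
grip_width: 0.0005
```

Call:
step_arm(increments=[[1,0,0,0,0,0,0],[1,0,0,0,0,0,0],[1,0,0,0,0,0,0],[1,0,0,0,0,0,0],[1,0,0,0,0,0,0],[1,0,0,0,0,0,0]])

```text
t: 3.2
tcp_pos: [0.5758, -0.1961, 0.0442]
orientation: [0.996, 0.091, 0.0, -0.0]
contact_force: [-0.3, -1.4, -0.0]
grip_width: 0.0006
```

Call:
step_arm(increments=[[1.5,0,0,0,0,0,0],[1.5,0,0,0,0,0,0],[1.5,0,0,0,0,0,0],[1.5,0,0,0,0,0,0],[1.5,0,0,0,0,0,0],[1.5,0,0,0,0,0,0]])

```text
t: 3.7
tcp_pos: [0.5846, -0.1945, 0.0441]
orientation: [0.996, 0.091, -0.0, -0.0]
contact_force: [-2.6, -0.8, 0.5]
grip_width: 0.0005
```

Call:
step_arm(increments=[[1,0,0,0,0,0,0],[1,0,0,0,0,0,0],[1,0,0,0,0,0,0],[1,0,0,0,0,0,0],[1,0,0,0,0,0,0]])

```text
t: 4.12
tcp_pos: [0.5896, -0.1936, 0.0442]
orientation: [0.996, 0.091, 0.0, 0.0]
contact_force: [-1.5, -1.2, 0.4]
grip_width: 0.0005
```

Call:
step_arm(increments=[[1,0,0,0,0,0,0],[1,0,0,0,0,0,0],[1,0,0,0,0,0,0],[1,0,0,0,0,0,0]])

```text
t: 4.45
tcp_pos: [0.5935, -0.1929, 0.0441]
orientation: [0.996, 0.091, 0.0, -0.0]
contact_force: [-1.4, 0.6, 0.5]
grip_width: 0.0007
```

Call:
step_arm(increments=[[0.5,0,0,0,0,0,0],[0.5,0,0,0,0,0,0]])

```text
t: 4.62
tcp_pos: [0.5945, -0.1927, 0.0441]
orientation: [0.996, 0.091, 0.0, 0.0]
contact_force: [-2.7, -0.8, 0.2]
grip_width: 0.0007
```

Call:
step_arm(increments=[[0.5,0,0,0,0,0,0],[0.5,0,0,0,0,0,0]])

```text
t: 4.78
tcp_pos: [0.5954, -0.1925, 0.0441]
orientation: [0.996, 0.091, 0.0, -0.0]
contact_force: [-2.0, -0.8, 0.8]
grip_width: 0.0008
```

Call:
step_arm(increments=[[0.5,0,0,0,0,0,0],[0.5,0,0,0,0,0,0]])

```text
t: 4.95
tcp_pos: [0.5964, -0.1923, 0.0442]
orientation: [0.996, 0.091, 0.0, 0.0]
contact_force: [-2.2, -1.6, 1.4]
grip_width: 0.0005
```

Call:
step_arm(increments=[[0.4,0,0,0,0,0,0],[0.4,0,0,0,0,0,0]])

```text
t: 5.12
tcp_pos: [0.5972, -0.1922, 0.0442]
orientation: [0.996, 0.091, 0.0, 0.0]
contact_force: [-2.2, -0.5, 0.6]
grip_width: 0.0007
```

Call:
step_arm(increments=[[0.4,0,0,0,0,0,0],[0.4,0,0,0,0,0,0]])

```text
t: 5.28
tcp_pos: [0.598, -0.192, 0.0441]
orientation: [0.996, 0.091, 0.0, -0.0]
contact_force: [-2.1, -0.6, 0.7]
grip_width: 0.0002
```

Call:
step_arm(increments=[[0.4,0,0,0,0,0,0],[0.4,0,0,0,0,0,0]])

```text
t: 5.45
tcp_pos: [0.5988, -0.1919, 0.0442]
orientation: [0.996, 0.091, 0.0, 0.0]
contact_force: [-2.2, -1.3, -0.2]
grip_width: 0.0004
```

Call:
step_arm(increments=[[0.4,0,0,0,0,0,0],[0.4,0,0,0,0,0,0]])

```text
t: 5.62
tcp_pos: [0.5996, -0.1918, 0.0442]
orientation: [0.996, 0.091, 0.0, 0.0]
contact_force: [-2.7, -0.6, 0.6]
grip_width: 0.0006
```

Call:
step_arm(increments=[[0.4,0,0,0,0,0,0],[0.4,0,0,0,0,0,0]])

```text
t: 5.78
tcp_pos: [0.6003, -0.1916, 0.0442]
orientation: [0.996, 0.091, -0.0, -0.0]
contact_force: [-4.2, -1.1, 1.5]
grip_width: 0.0005
```

Call:
step_arm(increments=[[0.4,0,0,0,0,0,0],[0.4,0,0,0,0,0,0]])

```text
t: 5.95
tcp_pos: [0.6003, -0.1915, 0.0441]
orientation: [0.996, 0.091, -0.001, -0.0]
contact_force: [-8.0, -2.4, 4.4]
grip_width: 0.0006
```

Call:
step_arm(increments=[[0.4,0,0,0,0,0,0],[0.4,0,0,0,0,0,0]])

```text
t: 6.12
tcp_pos: [0.6003, -0.1914, 0.0441]
orientation: [0.996, 0.091, -0.002, -0.0]
contact_force: [-12.5, -2.9, 5.9]
grip_width: 0.0004
```

Wall contact felt (force climbing to 12 N with no motion). Before going round behind the jar I'll check where the tea glass and books are.

```bash
cat >> fit2.py <<'E'
print()
for n,p,z in(("glass base",(367,362),0),("glass rim",(371,343),.08),("books near corner",(397,322),.0),("books top near corner",(412,318),.06)):
    h=least_squares(lambda q:(fit.proj(w(tr,[q[0],q[1],z]))-np.array([p])).ravel(),[0,0]);print(n,h.x)
E
python3 fit2.py|tail -4
```

```text
glass base [-0.08689983 -0.43749803]
glass rim [-0.08781737 -0.43255103]
books near corner [ 0.03707662 -0.40685234]
books top near corner [ 0.03575486 -0.43663816]
```

Call:
step_arm(increments=[[-2,0,0,0,0,0,0],[-8,0,0,0,0,0,0],[-10,0,0,0,0,0,0],[-10,0,0,0,0,0,0],[0,15,0,0,0,0,0],[0,15,0,0,0,0,0],[0,15,0,0,0,0,0],[0,15,0,0,0,0,0],[0,15,0,0,0,0,0]])

```text
t: 6.87
tcp_pos: [0.5863, -0.2726, 0.0441]
orientation: [0.996, 0.091, 0.0, 0.0]
contact_force: [0.4, -0.7, 0.2]
grip_width: 0.0004
```

Call:
step_arm(increments=[[15,0,0,0,0,0,0],[15,0,0,0,0,0,0],[15,0,0,0,0,0,0],[15,0,0,0,0,0,0],[0,0,0,0,0,0.1163,0],[0,0,0,0,0,0.1163,0],[0,0,0,0,0,0.1163,0],[0,0,0,0,0,0,0]])

```text
t: 7.53
tcp_pos: [0.6452, -0.2607, 0.0438]
orientation: [0.996, -0.086, -0.0, -0.0]
contact_force: [-0.5, 0.5, -0.2]
grip_width: 0.0003
```

```bash
python3 - <<'E'
from cell import bot
import cv2,numpy as np
s=bot.state();print(s['t'],s['tcp_pos'],s['orientation'],s['contact_force'])
c=bot.read_camera("wrist");np.savez("wrist2.npz",**c)
cv2.imwrite("pics/wrist2.png",cv2.resize(c["image"][:,:,::-1],None,fx=1.4,fy=1.4,interpolation=cv2.INTER_CUBIC))
E
```

```text
7.5333 [ 0.64517921 -0.26066188  0.04382504] [ 9.96278538e-01 -8.61920773e-02 -3.64145451e-06 -2.82330193e-05] [-0.5103595   0.45901687 -0.17056294]
```

View pics/wrist2.png

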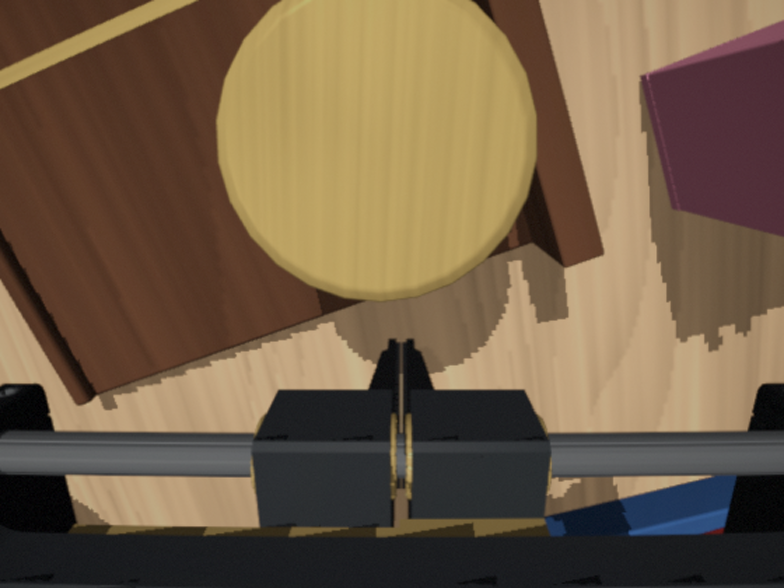

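The jar touches the wall, its cap centred at (377,139), and the closed fingertips are at (401,345), slightly right of the jar's centre line. I'll compute the offset exactly.

```bash
cat > fit3.py <<'E'
import cv2,numpy as np,fit
from scipy.optimize import least_squares
c=np.load("wrist2.npz");fit.c=c
fit.K=np.array([[c["fx"],0,c["cx"]],[0,c["fy"],c["cy"]],[0,0,1.]]);fit.T=np.linalg.inv(c["world_from_camera"])
S=lambda uv:(np.asarray(uv,float)+.5)/1.4-.5
a=np.linspace(0,2*np.pi,180)
def jar(q):
    t=fit.proj(np.c_[q[0]+.044*np.cos(a),q[1]+.044*np.sin(a),0*a+.086]);return np.r_[t.min(0)[0],t.max(0)]
g=least_squares(lambda q:jar(q)-np.r_[S([217,0])[0],S([536,300])],[.64,-.19]);J=g.x;print("jar world",J,g.fun.round(2))
tcp=np.array([.64518,-.26066]);y=-2*np.arctan(.08619/.99628);d=J-tcp
print("yaw",np.degrees(y),"jar in tool x,y mm",1e3*np.array([np.cos(y)*d[0]+np.sin(y)*d[1],np.sin(y)*d[0]-np.cos(y)*d[1]]))
# wall direction from wall top outer edge/inner edge
for n,P in(("inner",[(490,5),(565,266)]),("outer",[(541,5),(603,254)])):
    pts=[least_squares(lambda q:(fit.proj([q[0],q[1],.055])-S([p])).ravel(),[.7,-.2]).x for p in P]
    e=pts[0]-pts[1];print(n,np.round(pts,4),"wall yaw deg",np.degrees(np.arctan2(-e[0],e[1])))
print("tray-frame jar w/ fit",end=' ');tr=[.5606,-.00606,.18126];d=J-tr[:2];s,k=np.sin(tr[2]),np.cos(tr[2]);print(k*d[0]+s*d[1],-s*d[0]+k*d[1])
E
python3 fit3.py
```

```text
jar world [ 0.65294879 -0.18091353] [-4.21  4.2   0.85]
yaw -9.888903338028094 jar in tool x,y mm [ -6.04215743 -79.89584446]
inner [[ 0.6931 -0.1465]
 [ 0.7089 -0.2324]] wall yaw deg 10.413300298240296
outer [[ 0.7085 -0.149 ]
 [ 0.7224 -0.2304]] wall yaw deg 9.67278671414807
tray-frame jar w/ fit 0.05931518717932729 -0.1886365937710077
```

Call:
step_arm(increments=[[-6,0,0,0,0,0,0],[0,-5,0,0,0,0,0],[0,-5,0,0,0,0,0],[0,-5,0,0,0,0,0],[0,-2,0,0,0,0,0],[0,-1,0,0,0,0,0],[0,-1,0,0,0,0,0]])

```text
t: 8.17
tcp_pos: [0.6424, -0.2396, 0.0442]
orientation: [0.997, -0.083, 0.0, 0.0]
contact_force: [0.2, 0.1, -0.3]
grip_width: 0.0005
```

Call:
step_arm(increments=[[0,-0.7,0,0,0,0,0],[0,-0.7,0,0,0,0,0],[0,-0.7,0,0,0,0,0]])

```text
t: 8.42
tcp_pos: [0.6425, -0.2381, 0.0442]
orientation: [0.997, -0.083, 0.0, 0.0]
contact_force: [-1.4, -2.8, 0.6]
grip_width: 0.0001
```

Call:
step_arm(increments=[[0,-0.7,0,0,0,0,0],[0,-0.7,0,0,0,0,0],[0,-0.7,0,0,0,0,0]])

```text
t: 8.67
tcp_pos: [0.6421, -0.2369, 0.0442]
orientation: [0.997, -0.083, -0.001, 0.001]
contact_force: [-6.2, -9.2, 2.3]
grip_width: 0.0005
```

Call:
step_arm(increments=[[-0.34,-0.94,0,0,0,0,0],[-0.34,-0.94,0,0,0,0,0],[-0.34,-0.94,0,0,0,0,0]])

```text
t: 8.92
tcp_pos: [0.6412, -0.2344, 0.0443]
orientation: [0.997, -0.083, -0.001, 0.001]
contact_force: [-8.0, -10.0, 3.2]
grip_width: 0.0003
```

Call:
step_arm(increments=[[-0.34,-0.94,0,0,0,0,0],[-0.34,-0.94,0,0,0,0,0],[-0.34,-0.94,0,0,0,0,0],[-0.34,-0.94,0,0,0,0,0]])

```text
t: 9.25
tcp_pos: [0.6402, -0.2308, 0.0443]
orientation: [0.997, -0.083, -0.001, 0.001]
contact_force: [-9.9, -12.9, 3.1]
grip_width: 0.0003
```

Call:
step_arm(increments=[[-0.8,-0.77,0,0,0,0,0],[-0.8,-0.77,0,0,0,0,0],[-0.8,-0.77,0,0,0,0,0]])

```text
t: 9.5
tcp_pos: [0.6388, -0.2274, 0.0442]
orientation: [0.997, -0.084, -0.0, 0.001]
contact_force: [-5.1, -5.9, 1.3]
grip_width: 0.0004
```

Call:
step_arm(increments=[[-0.4,-0.94,0,0,0,0,0],[-0.4,-0.94,0,0,0,0,0],[-0.4,-0.94,0,0,0,0,0]])

```text
t: 9.75
tcp_pos: [0.6379, -0.2246, 0.0442]
orientation: [0.997, -0.083, -0.001, 0.001]
contact_force: [-7.2, -7.7, 3.6]
grip_width: 0.0005
```

Call:
step_arm(increments=[[-0.8,-0.77,0,0,0,0,0],[-0.9,-1.88,0,0,0,0,0],[-0.8,-1.88,0,0,0,0,0],[-0.8,-1.88,0,0,0,0,0]])

```text
t: 10.08
tcp_pos: [0.6354, -0.218, 0.0443]
orientation: [0.997, -0.083, -0.001, 0.001]
contact_force: [-10.0, -10.9, 3.2]
grip_width: 0.0006
```

Call:
step_arm(increments=[[-0.8,-1.88,0,0,0,0,0],[-0.8,-1.88,0,0,0,0,0],[-0.8,-1.88,0,0,0,0,0],[-0.8,-1.88,0,0,0,0,0]])

```text
t: 10.42
tcp_pos: [0.6329, -0.2106, 0.0443]
orientation: [0.997, -0.083, -0.002, 0.001]
contact_force: [-13.4, -14.8, 5.6]
grip_width: 0.0006
```

Sideways force is building up (wedging against the wall), so I'll back off and look.

Call:
step_arm(increments=[[-1,1,0,0,0,0,0],[-1,2,0,0,0,0,0],[0,5,0,0,0,0,0],[0,8,0,0,0,0,0],[0,8,0,0,0,0,0],[0,0,0,0,0,0,0]])

```text
t: 10.92
tcp_pos: [0.6288, -0.2334, 0.0441]
orientation: [0.996, -0.084, 0.0, 0.0]
contact_force: [-0.1, 0.9, 0.1]
grip_width: 0.0005
```

```bash
python3 - <<'E'
from cell import bot
import cv2,numpy as np
s=bot.state();print(s['t'],s['tcp_pos'],s['orientation'],s['contact_force'])
c=bot.read_camera("wrist");np.savez("wrist2.npz",**c)
cv2.imwrite("pics/wrist3.png",cv2.resize(c["image"][:,:,::-1],None,fx=1.4,fy=1.4,interpolation=cv2.INTER_CUBIC))
E
```

```text
10.9167 [ 0.62880274 -0.23343489  0.04411029] [ 9.96474479e-01 -8.38960499e-02  2.31272670e-04  1.13157837e-04] [-0.11346724  0.93341454  0.10693625]
```

View pics/wrist3.png

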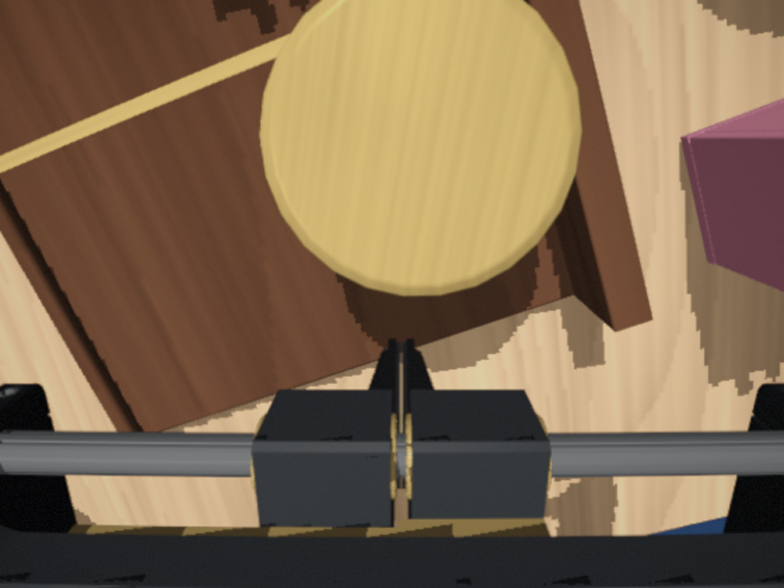

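The cap is centred near (421,135), still against the wall and before the line. It has rolled a little along the wall, which explains the wedging. I'll use a smaller push angle of about 6°, and first measure the offset again.

```bash
sed -i 's/S(\[217,0\])\[0\],S(\[536,300\])/S([261,0])[0],S([580,296])/; s/tcp=np.array.*y=-2.*;d=J/tcp=np.array([.62880,-.23343]);y=np.radians(4.4);d=J/' fit3.py; python3 fit3.py
```

```text
jar world [ 0.64793444 -0.15450645] [-4.21  4.22  0.85]
yaw 4.4 jar in tool x,y mm [ 25.13298199 -77.22296427]
inner [[ 0.6763 -0.119 ]
 [ 0.6925 -0.205 ]] wall yaw deg 10.682504035355171
outer [[ 0.6917 -0.1214]
 [ 0.706  -0.2029]] wall yaw deg 9.94396421112193
tray-frame jar w/ fit 0.05914336260035392 -0.1617582027102042
```

Call:
step_arm(increments=[[0,0,0,0,0,-0.0815,0],[0,0,0,0,0,-0.0815,0],[0,0,0,0,0,-0.0815,0],[8,0,0,0,0,0,0],[8,0,0,0,0,0,0],[9,0,0,0,0,0,0],[0,-5,0,0,0,0,0],[0,-5,0,0,0,0,0],[0,-3,0,0,0,0,0],[0,-1,0,0,0,0,0]])

```text
t: 11.8
tcp_pos: [0.6525, -0.2149, 0.0441]
orientation: [0.999, 0.039, -0.0, -0.0]
contact_force: [1.0, 0.6, 1.5]
grip_width: 0.0004
```

Call:
step_arm(increments=[[0,-1,0,0,0,0,0],[0,-1,0,0,0,0,0],[0,-1,0,0,0,0,0]])

```text
t: 12.05
tcp_pos: [0.6524, -0.2129, 0.0443]
orientation: [0.999, 0.039, 0.0, 0.0]
contact_force: [0.3, -0.8, -1.0]
grip_width: 0.0005
```

Call:
step_arm(increments=[[-0.1,-1,0,0,0,0,0],[-0.1,-1,0,0,0,0,0],[-0.1,-1,0,0,0,0,0]])

```text
t: 12.3
tcp_pos: [0.6519, -0.2103, 0.0442]
orientation: [0.999, 0.039, 0.0, 0.0]
contact_force: [-0.8, -3.7, 1.1]
grip_width: 0.0006
```

Call:
step_arm(increments=[[-0.1,-1,0,0,0,0,0],[-0.1,-1,0,0,0,0,0],[-0.1,-1,0,0,0,0,0],[-0.1,-1,0,0,0,0,0]])

```text
t: 12.63
tcp_pos: [0.6512, -0.206, 0.0442]
orientation: [0.999, 0.039, 0.0, 0.0]
contact_force: [-1.8, -3.2, 1.0]
grip_width: 0.0004
```

Call:
step_arm(increments=[[-0.1,-1,0,0,0,0,0],[-0.1,-1,0,0,0,0,0],[-0.1,-1,0,0,0,0,0],[-0.1,-1,0,0,0,0,0],[-0.1,-1,0,0,0,0,0],[-0.1,-1,0,0,0,0,0]])

```text
t: 13.13
tcp_pos: [0.6502, -0.1999, 0.0442]
orientation: [0.999, 0.039, 0.0, 0.0]
contact_force: [-1.2, -4.1, 0.9]
grip_width: 0.0006
```

Call:
step_arm(increments=[[-0.15,-1.5,0,0,0,0,0],[-0.15,-1.5,0,0,0,0,0],[-0.15,-1.5,0,0,0,0,0],[-0.15,-1.5,0,0,0,0,0],[-0.15,-1.5,0,0,0,0,0],[-0.15,-1.5,0,0,0,0,0]])

```text
t: 13.63
tcp_pos: [0.6487, -0.1909, 0.0442]
orientation: [0.999, 0.039, 0.0, 0.0]
contact_force: [-0.8, -3.8, 1.5]
grip_width: 0.0003
```

Call:
step_arm(increments=[[-0.2,-2,0,0,0,0,0],[-0.2,-2,0,0,0,0,0],[-0.2,-2,0,0,0,0,0],[-0.2,-2,0,0,0,0,0],[-0.2,-2,0,0,0,0,0],[-0.2,-2,0,0,0,0,0],[-0.2,-2,0,0,0,0,0],[-0.2,-2,0,0,0,0,0],[-0.2,-2,0,0,0,0,0],[-0.2,-2,0,0,0,0,0]])

```text
t: 14.47
tcp_pos: [0.645, -0.1712, 0.0442]
orientation: [0.999, 0.039, 0.0, 0.0]
contact_force: [0.8, -4.5, 2.2]
grip_width: 0.0004
```

Call:
step_arm(increments=[[-0.2,-2,0,0,0,0,0],[-0.2,-2,0,0,0,0,0],[-0.2,-2,0,0,0,0,0],[-0.2,-2,0,0,0,0,0],[-0.2,-2,0,0,0,0,0],[-0.2,-2,0,0,0,0,0],[-0.2,-2,0,0,0,0,0],[-0.2,-2,0,0,0,0,0],[-0.2,-2,0,0,0,0,0],[-0.2,-2,0,0,0,0,0]])

```text
t: 15.3
tcp_pos: [0.6415, -0.1514, 0.0442]
orientation: [0.999, 0.039, 0.0, 0.0]
contact_force: [-0.5, -3.9, 2.8]
grip_width: 0.0007
```

Call:
step_arm(increments=[[-0.2,-2,0,0,0,0,0],[-0.2,-2,0,0,0,0,0],[-0.2,-2,0,0,0,0,0],[-0.2,-2,0,0,0,0,0],[-0.2,-2,0,0,0,0,0],[-0.2,-2,0,0,0,0,0],[-0.2,-2,0,0,0,0,0],[-0.1,-1,0,0,0,0,0],[-0.1,-1,0,0,0,0,0],[-0.1,-1,0,0,0,0,0],[-0.1,-1,0,0,0,0,0],[-0.1,-1,0,0,0,0,0]])

```text
t: 16.3
tcp_pos: [0.6382, -0.1327, 0.0442]
orientation: [0.999, 0.039, 0.0, 0.0]
contact_force: [-0.3, -4.6, 3.2]
grip_width: 0.0007
```

```bash
python3 - <<'E'
from cell import bot
import cv2,numpy as np
s=bot.state();print(s['t'],s['tcp_pos'],s['orientation'],s['contact_force'])
for n in("wrist","side"):
    c=bot.read_camera(n);np.savez(f"{n}4.npz",**c)
    im=c["image"][:,:,::-1]
    im=cv2.resize(im if n=="wrist" else im[130:310,190:390],(400,300) if n=="wrist" else (400,360),interpolation=cv2.INTER_CUBIC)
    cv2.imwrite(f"pics/{n}4.png",im); globals()[n]=im
cv2.imwrite("pics/both4.png",np.hstack([cv2.copyMakeBorder(wrist,0,60,0,0,0),side]))
E
```

```text
16.3 [ 0.63815385 -0.13272644  0.04422821] [9.99248616e-01 3.87581362e-02 9.52126423e-05 3.77601264e-05] [-0.25705313 -4.56822255  3.17808748]
```

View pics/both4.png

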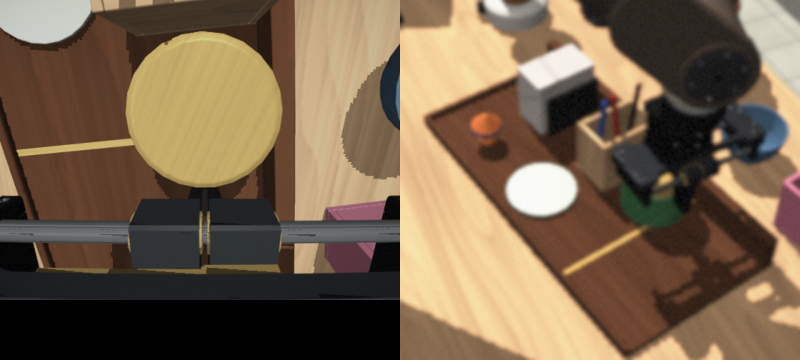

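The wrist half shows the jar (cap at (204,110)) against the wall, just short of the cup. Nothing else has been disturbed. Continuing slowly onto the cup.

Call:
step_arm(increments=[[-0.1,-1,0,0,0,0,0],[-0.1,-1,0,0,0,0,0],[-0.1,-1,0,0,0,0,0],[-0.1,-1,0,0,0,0,0],[-0.1,-1,0,0,0,0,0],[-0.1,-1,0,0,0,0,0],[-0.1,-1,0,0,0,0,0],[-0.1,-1,0,0,0,0,0]])

```text
t: 17.07
tcp_pos: [0.6367, -0.1247, 0.0441]
orientation: [0.999, 0.039, 0.0, -0.0]
contact_force: [-0.2, -3.6, 2.0]
grip_width: 0.0004
```

Call:
step_arm(increments=[[-0.1,-1,0,0,0,0,0],[-0.1,-1,0,0,0,0,0],[-0.1,-1,0,0,0,0,0],[-0.1,-1,0,0,0,0,0],[-0.1,-1,0,0,0,0,0],[-0.1,-1,0,0,0,0,0],[-0.1,-1,0,0,0,0,0],[-0.1,-1,0,0,0,0,0]])

```text
t: 17.73
tcp_pos: [0.6353, -0.1171, 0.0442]
orientation: [0.999, 0.039, 0.0, 0.0]
contact_force: [-0.5, -3.9, 4.0]
grip_width: 0.0003
```

Call:
step_arm(increments=[[-0.1,-1,0,0,0,0,0],[-0.1,-1,0,0,0,0,0],[-0.1,-1,0,0,0,0,0],[-0.1,-1,0,0,0,0,0],[-0.1,-1,0,0,0,0,0],[-0.1,-1,0,0,0,0,0]])

```text
t: 18.23
tcp_pos: [0.6342, -0.1111, 0.0442]
orientation: [0.999, 0.039, 0.0, 0.0]
contact_force: [-1.4, -5.6, 2.3]
grip_width: 0.0006
```

Call:
step_arm(increments=[[-0.1,-1,0,0,0,0,0],[-0.1,-1,0,0,0,0,0],[-0.1,-1,0,0,0,0,0],[-0.1,-1,0,0,0,0,0],[-0.1,-1,0,0,0,0,0],[-0.1,-1,0,0,0,0,0]])

```text
t: 18.73
tcp_pos: [0.6331, -0.1052, 0.0442]
orientation: [0.999, 0.039, 0.0, 0.0]
contact_force: [-2.0, -6.3, 3.5]
grip_width: 0.0005
```

Call:
step_arm(increments=[[-0.15,-1.5,0,0,0,0,0],[-0.15,-1.5,0,0,0,0,0],[-0.15,-1.5,0,0,0,0,0],[-0.15,-1.5,0,0,0,0,0],[-0.15,-1.5,0,0,0,0,0],[-0.15,-1.5,0,0,0,0,0]])

```text
t: 19.23
tcp_pos: [0.6315, -0.0962, 0.0442]
orientation: [0.999, 0.039, 0.0, 0.0]
contact_force: [-0.4, -5.7, 2.6]
grip_width: 0.0006
```

Call:
step_arm(increments=[[-0.15,-1.5,0,0,0,0,0],[-0.15,-1.5,0,0,0,0,0],[-0.15,-1.5,0,0,0,0,0],[-0.15,-1.5,0,0,0,0,0],[-0.15,-1.5,0,0,0,0,0],[-0.15,-1.5,0,0,0,0,0]])

```text
t: 19.73
tcp_pos: [0.6299, -0.0873, 0.0442]
orientation: [0.999, 0.039, 0.0, 0.0]
contact_force: [-0.8, -5.4, 2.6]
grip_width: -0.0001
```

Call:
step_arm(increments=[[-0.15,-1.5,0,0,0,0,0],[-0.15,-1.5,0,0,0,0,0],[-0.15,-1.5,0,0,0,0,0],[-0.15,-1.5,0,0,0,0,0],[-0.15,-1.5,0,0,0,0,0],[-0.15,-1.5,0,0,0,0,0]])

```text
t: 20.23
tcp_pos: [0.6283, -0.0784, 0.0442]
orientation: [0.999, 0.039, -0.0, 0.0]
contact_force: [-0.5, -5.6, 3.3]
grip_width: 0.0004
```

Call:
step_arm(increments=[[-0.1,-1,0,0,0,0,0],[-0.1,-1,0,0,0,0,0],[-0.1,-1,0,0,0,0,0],[-0.1,-1,0,0,0,0,0],[-0.1,-1,0,0,0,0,0]])

```text
t: 20.65
tcp_pos: [0.6274, -0.0735, 0.0441]
orientation: [0.999, 0.039, -0.0, 0.0]
contact_force: [-0.8, -5.0, 3.1]
grip_width: 0.0005
```

```bash
python3 - <<'E'
from cell import bot
import cv2,numpy as np
s=bot.state();print(s['t'],s['tcp_pos'],s['contact_force'])
c=bot.read_camera("side");im=c["image"][:,:,::-1][130:290,190:390]
cv2.imwrite("pics/side5.png",cv2.resize(im,None,fx=3.75,fy=3.75,interpolation=cv2.INTER_CUBIC))
E
```

```text
20.65 [ 0.62741682 -0.07349907  0.04414167] [-0.84908708 -4.97417563  3.14130099]
```

View pics/side5.png

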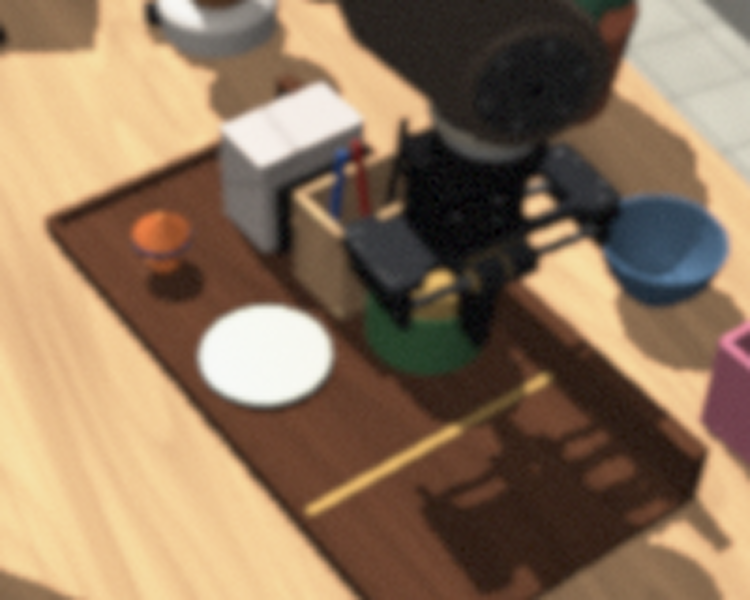

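The cup's near foot corner is at (345,320) and its far corner at about (297,265). The buffer is at about (282,248), so roughly 15–20 mm remain. Creeping from here.

Call:
step_arm(increments=[[-0.1,-1,0,0,0,0,0],[-0.1,-1,0,0,0,0,0],[-0.1,-1,0,0,0,0,0],[-0.1,-1,0,0,0,0,0]])

```text
t: 21.03
tcp_pos: [0.6267, -0.0696, 0.0442]
orientation: [0.999, 0.039, -0.0, 0.0]
contact_force: [-0.5, -5.5, 2.5]
grip_width: 0.0006
```

Call:
step_arm(increments=[[-0.1,-1,0,0,0,0,0],[-0.1,-1,0,0,0,0,0],[-0.1,-1,0,0,0,0,0]])

```text
t: 21.28
tcp_pos: [0.6262, -0.0666, 0.0441]
orientation: [0.999, 0.039, -0.0, 0.0]
contact_force: [0.2, -5.6, 2.9]
grip_width: 0.0005
```

Call:
step_arm(increments=[[-0.1,-1,0,0,0,0,0],[-0.1,-1,0,0,0,0,0]])

```text
t: 21.45
tcp_pos: [0.6258, -0.0646, 0.0441]
orientation: [0.999, 0.039, -0.0, 0.0]
contact_force: [0.7, -5.7, 2.6]
grip_width: 0.0003
```

Call:
step_arm(increments=[[-0.1,-1,0,0,0,0,0],[-0.1,-1,0,0,0,0,0]])

```text
t: 21.62
tcp_pos: [0.6254, -0.0626, 0.0442]
orientation: [0.999, 0.039, -0.0, 0.0]
contact_force: [-1.0, -6.3, 2.9]
grip_width: 0.0005
```

Call:
step_arm(increments=[[-0.1,-1,0,0,0,0,0],[-0.1,-1,0,0,0,0,0]])

```text
t: 21.78
tcp_pos: [0.6251, -0.0606, 0.0441]
orientation: [0.999, 0.039, -0.0, 0.0]
contact_force: [-0.1, -5.4, 3.5]
grip_width: 0.0006
```

Call:
step_arm(increments=[[-0.1,-1,0,0,0,0,0],[-0.1,-1,0,0,0,0,0]])

```text
t: 21.95
tcp_pos: [0.6248, -0.0587, 0.0442]
orientation: [0.999, 0.039, -0.0, 0.0]
contact_force: [0.2, -4.8, 3.6]
grip_width: -0.0001
```

Call:
step_arm(increments=[[-0.1,-1,0,0,0,0,0],[-0.1,-1,0,0,0,0,0]])

```text
t: 22.12
tcp_pos: [0.6244, -0.0567, 0.0442]
orientation: [0.999, 0.039, -0.0, 0.0]
contact_force: [0.1, -6.6, 2.4]
grip_width: 0.0005
```

Call:
step_arm(increments=[[-0.1,-1,0,0,0,0,0]])

```text
t: 22.2
tcp_pos: [0.6244, -0.0558, 0.0442]
orientation: [0.999, 0.039, 0.0, 0.0]
contact_force: [1.3, -5.6, 1.8]
grip_width: 0.0007
```

Call:
step_arm(increments=[[-0.1,-1,0,0,0,0,0],[-0.1,-1,0,0,0,0,0]])

```text
t: 22.37
tcp_pos: [0.6243, -0.0543, 0.0442]
orientation: [0.999, 0.039, 0.0, 0.001]
contact_force: [1.4, -12.0, 1.0]
grip_width: 0.0003
```

Call:
step_arm(increments=[[-0.1,-1,0,0,0,0,0],[-0.1,-1,0,0,0,0,0]])

```text
t: 22.53
tcp_pos: [0.6243, -0.0531, 0.0443]
orientation: [0.999, 0.039, 0.001, 0.001]
contact_force: [1.6, -15.9, 1.3]
grip_width: 0.0005
```

Call:
step_arm(increments=[[-0.1,-1,0,0,0,0,0]])

```text
t: 22.62
tcp_pos: [0.6242, -0.0524, 0.0444]
orientation: [0.999, 0.039, 0.001, 0.001]
contact_force: [1.3, -18.2, 2.7]
grip_width: 0.0004
```

Buffer found; about 18 N at the wrist, so roughly 13–15 N on the row. Holding, then easing off slowly.

Call:
step_arm(increments=[[0,0,0,0,0,0,0],[0,0,0,0,0,0,0],[0,0,0,0,0,0,0],[0,0,0,0,0,0,0],[0,0,0,0,0,0,0],[0,0,0,0,0,0,0],[0,0,0,0,0,0,0]])

```text
t: 23.2
tcp_pos: [0.6242, -0.0524, 0.0444]
orientation: [0.999, 0.039, 0.001, 0.001]
contact_force: [3.0, -15.2, 1.2]
grip_width: 0.0005
```

Call:
step_arm(increments=[[0,0.5,0,0,0,0,0],[0,0.5,0,0,0,0,0],[0,0.5,0,0,0,0,0],[0,0.5,0,0,0,0,0],[0,0.5,0,0,0,0,0],[0,0.5,0,0,0,0,0],[0,0.5,0,0,0,0,0],[0,0.5,0,0,0,0,0],[0,0.5,0,0,0,0,0],[0,0.5,0,0,0,0,0]])

```text
t: 24.03
tcp_pos: [0.6237, -0.0553, 0.044]
orientation: [0.999, 0.039, -0.0, -0.0]
contact_force: [0.2, -1.3, 0.4]
grip_width: 0.0004
```

Call:
step_arm(increments=[[0,0.5,0,0,0,0,0],[0,0.5,0,0,0,0,0],[0,0.5,0,0,0,0,0],[0,0.5,0,0,0,0,0],[0,1,0,0,0,0,0],[0,2,0,0,0,0,0],[0,5,0,0,0,0,0],[0,10,0,0,0,0,0],[0,10,0,0,0,0,0],[0,15,0,0,0,0,0],[0,15,0,0,0,0,0],[0,0,0,0,0,0,0]])

```text
t: 25.03
tcp_pos: [0.6288, -0.119, 0.0442]
orientation: [0.999, 0.038, 0.0, 0.0]
contact_force: [0.2, -0.1, 0.2]
grip_width: 0.0007
```

```bash
python3 - <<'E'
from cell import bot
import cv2,numpy as np
s=bot.state();print(s['t'],s['tcp_pos'],s['contact_force'])
a=bot.read_camera("wrist")["image"][:,:,::-1]
b=bot.read_camera("side")["image"][:,:,::-1][130:310,190:390]
cv2.imwrite("pics/both6.png",np.hstack([cv2.resize(a,(480,360),interpolation=cv2.INTER_AREA),cv2.resize(b,(320,360),interpolation=cv2.INTER_CUBIC)]))
E
```

```text
25.0333 [ 0.62880466 -0.11900818  0.04415967] [ 0.1943284  -0.08753786  0.2340506 ]
```

View pics/both6.png

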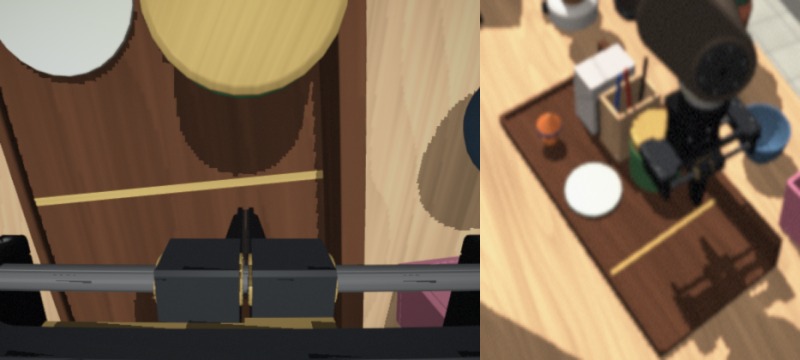

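The jar and cup stand together by the bookend. I'll raise the arm for a clear final check.

Call:
step_arm(increments=[[0,0,-20,0,0,0,0],[0,0,-20,0,0,0,0],[0,0,-20,0,0,0,0],[0,0,-25,0,0,0,0],[0,0,-25,0,0,0,0],[0,0,-25,0,0,0,0],[0,0,-25,0,0,0,0],[-10,0,-20,0,0,0,0],[0,0,0,0,0,0,0],[0,0,0,0,0,0,0]])

```text
t: 25.97
tcp_pos: [0.6185, -0.116, 0.225]
orientation: [0.999, 0.039, 0.001, 0.0]
contact_force: [-0.3, -0.8, -0.2]
grip_width: 0.0002
```

```bash
python3 - <<'E'
from cell import bot
import cv2,numpy as np
c=bot.read_camera("wrist");np.savez("wrist7.npz",**c)
cv2.imwrite("pics/wrist7.png",cv2.resize(c["image"][:,:,::-1],None,fx=1.4,fy=1.4,interpolation=cv2.INTER_CUBIC))
print(bot.state()['tcp_pos'])
E
```

```text
[ 0.61828832 -0.11592792  0.22383356]
```

View pics/wrist7.png

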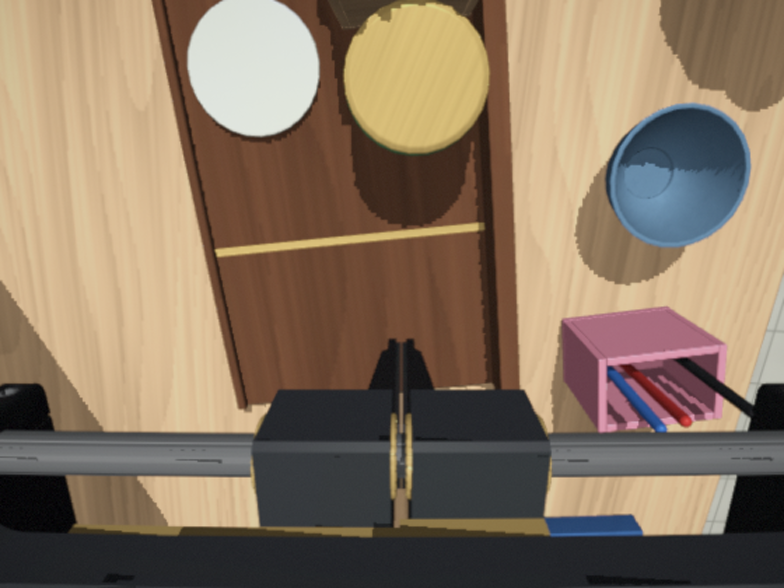

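```bash
python3 - <<'E'
import numpy as np,fit
from fit import w
from scipy.optimize import least_squares
c=np.load("wrist7.npz");fit.c=c
fit.K=np.array([[c["fx"],0,c["cx"]],[0,c["fy"],c["cy"]],[0,0,1.]]);fit.T=np.linalg.inv(c["world_from_camera"])
S=lambda uv:(np.asarray(uv,float)+.5)/1.4-.5
loc=np.array([[-112,-110,10],[105,-110,10]])/1e3
tr=least_squares(lambda p:(fit.proj(w(p,loc))-S([[217,253],[484,228]])).ravel(),[.56,0,.18]).x;print(tr)
a=np.linspace(0,2*np.pi,180)
def jar(q):
    t=fit.proj(w(tr,np.c_[q[0]+.044*np.cos(a),q[1]+.044*np.sin(a),0*a+.086]));return np.r_[t.min(0)[0],t.max(0)]
g=least_squares(lambda q:jar(q)-np.r_[S([344,0])[0],S([490,154])],[.06,0]);print("jar",g.x,g.fun.round(2))
E
```

```text
[ 0.56254711 -0.00708263  0.17202933]
jar [ 0.05768845 -0.00199124] [-0.64  0.64  0.05]
```

The jar measures tray x ≈ 0.058 and y ≈ -0.002, which is against the wall (±2 mm) and far enough along. Handing in.

```bash
python3 -c "
from cell import bot
print(bot.job_done())"
```

```text
the job is handed in; nothing more can be done
None
```

I pushed the jar back against the wall while it was short of the brass line, then along the wall with the wooden cup ahead of it until the cup met the bookend's buffer. I handed the job in, and it reported no verdict.

- **Pressing:** I held the row together for about 0.6 s. The wrist read 15–18 N, which I put at roughly 11–14 N between jar and cup after friction. I then eased off slowly and raised the arm.
- **Final position:** The last wrist picture puts the jar at tray x ≈ 57.7 mm (59 mm is touching the wall) and y ≈ -2 mm, within about 2 mm. Jar and cup looked upright and tight together. I did not measure the cup's own position at the end.
- **Surroundings:** The coaster, sugar bowl and pink cup looked undisturbed in the final picture, and the spinning top in the one before it. The lamp, remote and tea glass were not checked at the end; the arm did not go near them.
- **What went wrong on the way:** My first try along the wall, at a 20° push angle, wedged the jar against the wall at about 20 N, under the 25 N limit. I backed off before the line and carried on at about 6°, where the push stayed around 4–6 N until the buffer.
- **Checks that disagreed:** By my position estimate the cup was met about 10 mm later than the pictures suggested, so I found the buffer by feel.

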